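# Index the filling funnel to the next open jar

## Robot

A 6-joint arm with a two-finger parallel gripper is mounted at the origin on a cart in front of the work surface, level with it; the furniture and walls round the work are solid. World frame = base frame: x ahead of the robot, y to its left, z up, the work surface at z = 0. Lengths are in mm, angles in rad, forces in N, time in s.
With the tool pointing down it reaches from about 350 to 975 mm from the base axis. Payload 7.1 kg.
Tool frame: the origin (TCP) lies midway between the tips of the shut fingers; the grasp point (between the pads) lies 19 mm behind it (ctrl.grip_depth is the distance from the TCP to the grasp point, in mm); z points along the fingers, y is the line along which they close (so a half turn about z gives the same grasp; the last joint's range is limited). The gripper opens to 88 mm and grips with 3 to 60 N. Pads are 20 mm wide; open, the fingers measure 115 mm over their backs; the gripper's body (75 mm by 178 mm) begins 61 mm behind the grasp point.
Start: joints at [-1.273, 0.423, 1.63, -0, 1.089, -0.019], TCP at [194.722, -593.875, 222.675] pointing down, gripper open.
Joint ranges: [-3, 3], [-0.9, 2.11], [0.09, 2.58], [-1.31, 4.45], [0.11, 2.69], [-2.54, 2.54]. Speed limits (rad/s): [2.39, 2.39, 3.01, 3.14, 3.14, 3.14].

## Interface

Orientations are given as a rotation vector (axis times angle).
In Python, from workcell import ctrl, cams gives the robot as it stands.
- The arm moves only by the tool move_arm, never from a script. Its argument "steps" is a list of rows, each a list of 3 entries, a list of its own where there are three numbers: the shift along the tool's x, y, z in units of 25 mm (1.0 is 25 mm), then the turn about the tool's z in units of 5 degrees (1.0 is 5 degrees), then the closure, from 0 (fully open) to 1 (shut). A call has 1 to 20 rows; each row shifts and turns the commanded pose from where the row before left it, along the tool's axes as they then stand; what a row does not reach is not made up. A row lasts 1/12 s, in which the tool goes at most 41.7 mm and 7.16 degrees, less where a joint would pass 70% of its speed; a pose out of reach is approached as far as the arm can. A call is refused whole if a number of a shift passes 1 or a number of a turn 1, either way. A call with a gripper value outside its range is refused whole. The fingers move at their own pace and stop on an object; the grip force is fixed at half the most. Time passes only in rows, so rows that do not move let the fingers close. It gives the time, the measured TCP pose, the force, the opening and the grip force at its end, in the units of the state.
- ctrl.get_obs(): the state, without advancing time (a new reading comes with each control period).
- cams.get_image(name): name is "scene" or "top" or "wrist"; returns a dict with "image" (384x512x3 uint8, red, green, blue), "camera_matrix" (3x3 intrinsics, pixels), "xyz" and "rotation" of the camera in the world; the wrist camera has in their place "mount" (4x4, takes a point from camera to tool coordinates, whose origin is the TCP and whose axes are the flange's). Camera axes: x right, y down, z forward; pixel columns grow to the right and rows downward; lengths in mm; the calibration is good to about 2 mm. A picture is of the moment at which its call begins: read the wrist's pose just before it. There is no depth.
- ctrl.close_job(): hands the job in; it is judged then, once.
Trained networks look in the newest picture that a camera, given by its name, has taken for a name from the list of things; names that differ only in an ending like _2 or _b are one class to them, and where a whole thing is asked for, a point or a joint stands for the part that bears it (a point fixed in the world has none). Each returns a list of dicts, best first, with "p" (0 to 1); they miss things now and then, are a little off and sometimes report something else, mostly with a low value. They report only what shows in the picture. A call takes as long as a camera call. They do not tell look-alikes from the thing itself.
- cams.boxes_of(camera, thing): "rect" ([centre column, centre row, width, height] in pixels, round what is visible of it).
- cams.cut_out(camera, thing): "pixels" (384x512 bool, what is visible of it) and "rect" ([centre column, centre row, width, height] in pixels, round what is visible of it).
The state is a dict: "t": time; "qpos": joint angles; "qvel": joint speeds; "joint_torque": joint torques, N m; "ee_pos": TCP position; "orientation": TCP orientation; "ft_force": force on the tool from outside, world axes, zero at the start; "moment": the same for the moment, N m; "width": finger opening in mm; "grasp_force": force on a finger pad.
Only numpy, scipy, OpenCV 4.12 (cv2) and the standard library are available. Lean on these libraries where they do the work, as an engineer would, in place of code of your own. Each camera call takes 0.05 s, during which the arm holds its last target. There are 200 camera calls.

## Task

The jar under the filling funnel is full; move the funnel on to the open jar standing next to it (the jar on the other side is finished and has its blue cap on). Hook your fingertips under the red pull ring, without pinching it, lift the spring index pin clear of its hole, swing the arm by one hole until the funnel stands over that open jar, and let the pin go fully home in the hole there. Be gentle with the ring, nothing is to be picked up, and the jars, the loose caps and everything else on the bench stay where they are.

Things in the scene. Friction and masses are not known exactly. Their poses are not given: they have to be found in the camera images.
- filling_stand: Fixed jar-filling stand: fan-shaped grey base 8 mm thick, widening from a round column towards the robot, to 285 mm radius and 56 degrees either side. Origin: column axis at bench height; z up, -x along the middle of the fan, to the robot. Jar stations: five engraved 46 mm rings on the base, 130 mm from the axis, 22 degrees apart, the middle one on the -x axis. Heights below: above the bench.
- middle_hole (a point): Mouth of the middle hole of the index rail, 250 mm from the column axis on the stand's -x axis, 95 mm up. The steel rail is an arc about the column (radius 232 to 268 mm, 12 mm thick, top at 95 mm) on two end legs, with five 12 mm holes (countersunk to 18 mm) on the 250 mm radius, 22 degrees apart, one at the angle of each jar station. Site axes as the stand's.
- funnel_arm (a joint): Angle of the white swing arm about the column, rad, anticlockwise from above: 0 = middle hole (where it starts), 0.384 per hole, stops at +-0.84. Positive: outer end towards the stand's -y, negative: +y. Bar 26 mm wide, z 96 to 108 mm, to 269 mm from the axis, carrying a white funnel (89 mm mouth, top at 175 mm) at 130 mm. Unlocked it turns easily (0.06 N m) and stays where left.
- funnel_outlet (a point): Lower end of the white funnel's 10 mm stem, 130 mm from the column axis along the arm, 60 mm above the bench (10 mm above an open jar's rim).
- index_pin (a joint): Lift of the spring index pin, m: 0 = home, 0.024 = top stop. The 10 mm round-nosed pin slides upright in a housing (25 mm dia, top at 126 mm) on the arm, 250 mm from the column axis. Home it is 12 mm deep in the rail and locks the arm; over 0.012 it is clear. Spring: 4 N down at home, 5.5 N at 0.016. Off a hole it rides on the rail; let go within 5 mm of a hole's centre it slips in.
- pull_ring: Red ring fixed on top of the pin: 56 mm inside dia, 6 mm bar. Origin: its centre, 159 mm up with the pin home, 234.5 mm from the column axis. Axes turn with the arm: x along the arm to the column, y across, z up. It stands across the arm, top leaning 30 degrees to the column, so its opening faces outwards (to the robot) and up; inner top edge 24 mm above, 14 mm inward of the centre.
- filled_jar: Open white jar, 42 dia x 42 tall, loose on the middle station under the funnel at the start: the one already filled. Origin: centre of its underside, z up.
- open_jar: Identical open white jar without a cap (42 dia x 42 tall, mouth 32 mm) on one of the two stations next to the middle, rim 50 mm above the bench: the one to be filled next. Origin: centre of its underside, z up.
- capped_jar: The same jar closed with a blue screw cap (42 dia, 46 tall in all), loose on the station on the other side of the middle: finished. Origin: centre of its underside, z up.
- cap_1: Loose blue screw cap, 41 dia x 15 tall, lying on an outermost station of the base plate. Origin: centre of its underside, z up.
- cap_2: Loose blue screw cap, 41 dia x 15 tall, lying on an outermost station of the base plate. Origin: centre of its underside, z up.
- bottle: Bystander on the bench: white plastic bottle, 63 dia x 120 tall mm, loose. Origin: centre of its underside, z up.
- weight_big: Bystander on the bench: steel calibration weight, 38 dia x 56 tall mm, loose. Origin: centre of its underside, z up.
- weight_mid: Bystander on the bench: steel calibration weight, 30 dia x 46 tall mm, loose. Origin: centre of its underside, z up.
- timer: Bystander on the bench: white bench timer, 36 x 64 x 58 tall mm, loose. Origin: centre of its underside, z up.
- beaker: Bystander on the bench: low round beige vessel, 98 dia x 34 tall mm, loose. Origin: centre of its underside, z up.
There are look-alikes about, which are no part of the job. What is shaped like the capped_jar but black, brown or pink is not meant.

How it is judged:
By the outcome, as a careful person would: the job done as asked, in the order asked, and still so for the second after the job is handed in, with the robot touching nothing.
It also fails if it takes over 45 s, if anything falls off the work surface, if the arm or the gripper's body presses on something with over 40 N, if the wrist force passes 120 N, or if a joint passes its speed limit or range.

## Working session

There is one attempt and no reset: what is moved stays moved. The work goes in short steps, Python scripts to look and compute and a tool call to move; the robot and the scene stay as the last step left them, time stands still between calls to the robot, and variables do not carry over. Pictures are saved under pics/ and viewed, at most 10 in all, crops included, and the job is handed in when it is done.

Besides the shell and the picture viewer there is one more tool, called after ">>>" by a JSON object that holds its "op" and its "data". move_arm: Moves the arm, as the interface text tells. Its arguments: {"type":"object","properties":{"steps":{"type":"array"}},"required":["steps"]}

```bash
mkdir -p pics; cat > h.py <<'E'
import numpy as np,cv2
from scipy.spatial.transform import Rotation as R
from workcell import ctrl,cams
def cam(n):
    o=ctrl.get_obs(); c=cams.get_image(n); K=np.array(c["camera_matrix"])
    if n=="wrist":
        T=np.eye(4);T[:3,:3]=R.from_rotvec(o["orientation"]).as_matrix();T[:3,3]=o["ee_pos"]
        M=T@np.array(c["mount"]);return c["image"],K,M[:3,3],M[:3,:3]
    return c["image"],K,np.array(c["xyz"]),np.array(c["rotation"])
def ray(K,p,Rm,uv,z):
    d=Rm@np.linalg.inv(K)@np.array([uv[0],uv[1],1.]);return p+d*(z-p[2])/d[2]
def proj(K,p,Rm,X):
    q=K@(Rm.T@(np.asarray(X,float)-p));return q[:2]/q[2]
E
python3 - <<'E'
from h import *
for n in("scene","top"):
    im,K,p,Rm=cam(n)
    cv2.imwrite(f"pics/{n}.png",im[:,:,::-1])
    print(n,p.round(),Rm.round(2).tolist())
    for t in["filling_stand","pull_ring","funnel_arm","filled_jar","capped_jar","cap_1","bottle","weight_big","timer","beaker"]:
        for b in cams.boxes_of(n,t)[:4]:
            r=b["rect"];print(t,round(b["p"],2),np.round(r),ray(K,p,Rm,r[:2],{"pull_ring":159,"funnel_arm":108}.get(t,40)).round())
o=ctrl.get_obs();print(o["t"],o["ft_force"],o["orientation"])
E
```

```text
scene [-350.  595. 1074.] [-1.33, 2.17, -0.94]Traceback (most recent call last):
  File "<stdin>", line 8, in <module>
  File "h.py", line 11, in ray
    d=Rm@np.linalg.inv(K)@np.array([uv[0],uv[1],1.]);return p+d*(z-p[2])/d[2]
                                                                         ~^^^
IndexError: invalid index to scalar variable.
```

View pics/scene.png

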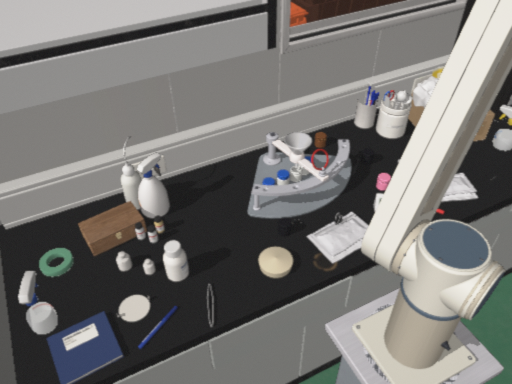

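The scene view shows the stand at about (300,180), the red ring at (320,160) and the blue cap of the capped jar at (283,177). The camera rotation is given as a rotation vector, so I'll fix the helper.

```bash
sed -i 's/np.array(c\["rotation"\])$/R.from_rotvec(c["rotation"]).as_matrix()/' h.py
python3 - <<'E'
from h import *
for n in("scene","top"):
    im,K,p,Rm=cam(n)
    s=im
    if n=="top": cv2.imwrite(f"pics/top.png",im[:,:,::-1])
    else: cv2.imwrite("pics/scene_crop.png",cv2.resize(im[115:225,235:375,::-1],None,fx=5,fy=5,interpolation=cv2.INTER_CUBIC))
    print(n,p.round(),Rm[:,2].round(2).tolist(),K[0,0])
    for t in["filling_stand","pull_ring","funnel_arm","index_pin","filled_jar","capped_jar","cap_1","bottle","weight_big","timer","beaker"]:
        for b in cams.boxes_of(n,t)[:4]:
            r=b["rect"];print(t,round(b["p"],2),np.round(r),ray(K,p,Rm,r[:2],{"pull_ring":159,"funnel_arm":108}.get(t,40)).round())
o=ctrl.get_obs();print(o["t"],o["ft_force"],o["orientation"])
E
```

```text
scene [-350.  595. 1074.] [0.65, -0.32, -0.68] 461.52252456622676
filling_stand 0.81 [300. 175. 105.  88.] [642. -53.  40.]
pull_ring 0.56 [296. 173.  13.  18.] [543.  28. 159.]
funnel_arm 0.63 [297. 155.  66.  45.] [668. -52. 108.]
index_pin 0.68 [268. 180.  16.  11.] [667.  54.  40.]
index_pin 0.66 [317. 161.  10.  12.] [ 677. -145.   40.]
filled_jar 0.72 [295. 174.  18.  15.] [655. -43.  40.]
filled_jar 0.51 [276. 262.  37.  28.] [355. 194.  40.]
capped_jar 0.73 [322. 140.   8.  18.] [ 775. -226.   40.]
capped_jar 0.7 [284. 176.  16.  22.] [664.  -4.  40.]
capped_jar 0.57 [305. 170.  15.   6.] [656. -83.  40.]
capped_jar 0.56 [284. 225.  19.  17.] [465. 106.  40.]
bottle 0.83 [175. 260.  17.  41.] [488. 445.  40.]
weight_big 0.54 [125. 264.  13.  21.] [541. 576.  40.]
weight_big 0.47 [295. 157.  62.  47.] [736. -88.  40.]
weight_big 0.22 [299. 175.  99.  89.] [644. -50.  40.]
timer 0.45 [378. 202.  12.  18.] [ 417. -209.   40.]
beaker 0.73 [300. 175. 104.  87.] [642. -53.  40.]
beaker 0.71 [274. 262.  36.  31.] [357. 199.  40.]
top [ 469.  132. 1491.] [0.1, -0.01, -1.0] 368.233923
[... 274 characters left out ...]
. 183.  40.]
index_pin 0.45 [319. 166.   7.   4.] [ 724. -127.   40.]
capped_jar 0.67 [346. 149.  15.  16.] [ 790. -235.   40.]
capped_jar 0.64 [289. 180.  15.   6.] [669.  -6.  40.]
capped_jar 0.62 [371. 189.  13.  14.] [ 627. -328.   40.]
capped_jar 0.52 [265. 229.  12.  13.] [477.  95.  40.]
cap_1 0.56 [322. 166.  10.   5.] [ 724. -139.   40.]
cap_1 0.15 [310. 203.  18.   5.] [574. -87.  40.]
bottle 0.67 [175. 230.  23.  20.] [478. 447.  40.]
weight_big 0.28 [241. 254.  28.  23.] [382. 191.  40.]
timer 0.61 [348. 244.  19.  14.] [ 413. -229.   40.]
beaker 0.84 [242. 254.  26.  22.] [381. 187.  40.]
1.3 [-0.0203815  -0.01299536 -0.57460728] [-3.10222354e+00 -4.95519080e-01  6.65481474e-06]
```

View pics/top.png

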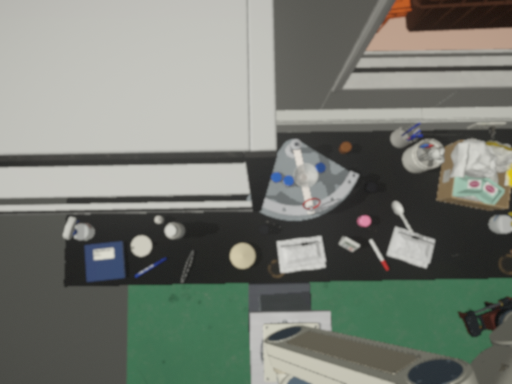

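View pics/scene_crop.png

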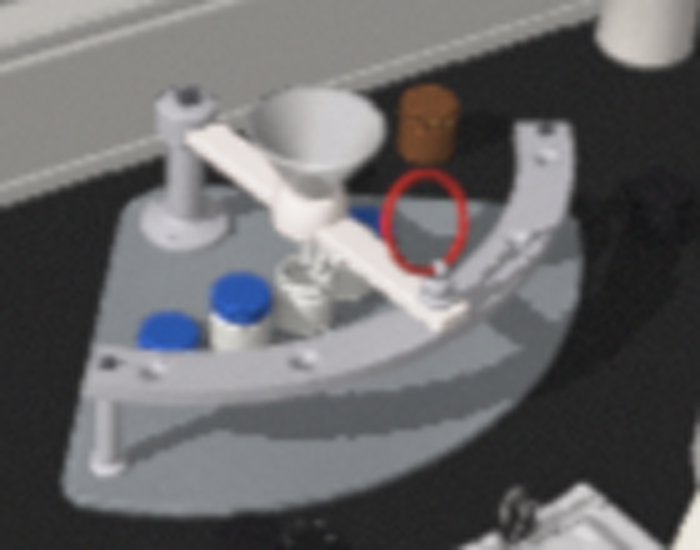

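Scene crop (5x): ring at about (425,222), pin housing at (437,290), rail holes at (152,370), (303,362), (520,240) and (545,155). The capped jar at (240,310) is on the left, i.e. world +y. The open jar is on the right, at about (350,265), partly behind the arm. In the top view the ring is at (311,203) and the blue caps are at (277,177), (288,181) and (320,167).

I'll fit the stand pose from these points.

```bash
cat > fit.py <<'E'
from h import *
from scipy.optimize import least_squares
def W(q,X):
    c,s=np.cos(q[2]),np.sin(q[2]);X=np.asarray(X,float)
    return np.array([q[0]+c*X[0]-s*X[1],q[1]+s*X[0]+c*X[1],X[2]])
def hole(i,z=95,r=250): a=np.radians(22*i);return [-r*np.cos(a),r*np.sin(a),z]
E
python3 - <<'E'
from fit import *
_,K,p,Rm=cam("scene");_,K2,p2,R2=cam("top")
f=lambda u,v:(235+u/5-.4,115+v/5-.4)
obs=[(0,f(152,370),hole(2)),(0,f(303,362),hole(1)),(0,f(520,240),hole(-1)),(0,f(545,155),hole(-2)),(0,f(425,222),[-234.5,0,159]),(0,f(437,290),[-250,0,126]),(1,(311.5,203.5),[-234.5,0,159])]
C=[(K,p,Rm),(K2,p2,R2)]
g=lambda q:np.concatenate([proj(*C[c],W(q,X))-uv for c,uv,X in obs])
s=least_squares(g,[750,-60,0.],x_scale=[100,100,1],loss="soft_l1")
print(s.x,g(s.x).reshape(-1,2).round(1).tolist())
q=s.x
print("ring",W(q,[-234.5,0,159]),"openjar",W(q,hole(-1,50,130)),[proj(K2,p2,R2,W(q,hole(i,40,130))).round() for i in(-2,-1,1,2)])
# target view pose in front of ring
E
```

```text
[ 7.94165974e+02 -2.54391710e+01  1.96193764e-01] [[0.1, 0.1], [0.3, -0.3], [-0.5, 0.1], [0.2, 0.3], [-0.0, 0.3], [0.1, -2.7], [-0.5, 0.2]]
ring [564.16470199 -71.15202317 159.        ] openjar [685.43767162 -96.70035432  50.        ] [array([321., 167.]), array([312., 175.]), array([288., 181.]), array([276., 176.])]
```

The fit is within 0.5 px on all but one point (housing, 2.7 px). The stand is at (794,-25) with yaw 0.196, the ring is at (564,-71,159), and the open jar is at -22°, the world -y side, so the joint goes to +0.384. I need the finger shape now, so I'll look through the wrist camera and check the arm's own view.

```bash
python3 - <<'E'
from h import *
im,K,p,Rm=cam("wrist");cv2.imwrite("pics/w0.png",im[:,:,::-1])
c=cams.get_image("wrist");print(np.array(c["mount"]).round(3).tolist(),K.round(1).tolist())
o=ctrl.get_obs();print(o["width"],R.from_rotvec(o["orientation"]).as_matrix().round(3).tolist())
E
```

```text
[[-0.0, -0.957, -0.291, 80.478], [1.0, -0.0, -0.0, 0.117], [0.0, -0.291, 0.957, -162.973], [0.0, 0.0, 0.0, 1.0]] [[293.7, 0.0, 254.1], [0.0, 293.7, 192.5], [0.0, 0.0, 1.0]]
87.635645034496 [[0.95, 0.312, 0.0], [0.312, -0.95, 0.0], [0.0, -0.0, -1.0]]
```

View pics/w0.png

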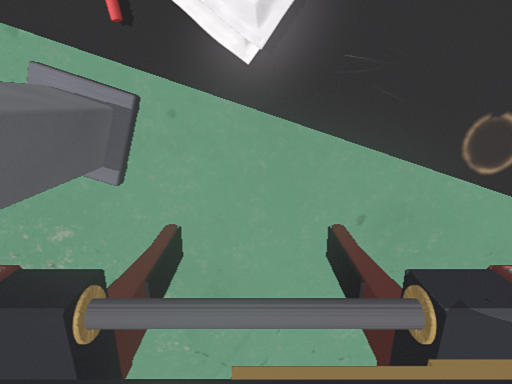

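The wrist view shows brown fingers at about (150,290) and (360,290), with dark pads on the inner faces towards the tips. I'll zoom in on one for any ledge.

```bash
python3 - <<'E'
import cv2,numpy as np
im=cv2.imread("pics/w0.png")[215:384,95:260]
im=np.clip(im.astype(float)*2,0,255).astype(np.uint8)
cv2.imwrite("pics/w0c.png",cv2.resize(im,None,fx=3.5,fy=3.5,interpolation=cv2.INTER_CUBIC))
from h import *
c=cams.get_image("wrist");K=np.array(c["camera_matrix"]);M=np.array(c["mount"])
for x in(-10,10):
  for y in(-44,-57.5):
    for z in(0,-19,-38): print(x,y,z,(proj(K,M[:3,3],M[:3,:3],[x,y,z])).round())
E
```

```text
-10 -44 0 [183. 255.]
-10 -44 -19 [175. 272.]
-10 -44 -38 [166. 293.]
-10 -57.5 0 [161. 255.]
-10 -57.5 -19 [151. 272.]
-10 -57.5 -38 [138. 293.]
10 -44 0 [181. 226.]
10 -44 -19 [172. 240.]
10 -44 -38 [162. 257.]
10 -57.5 0 [158. 226.]
10 -57.5 -19 [147. 240.]
10 -57.5 -38 [134. 257.]
```

View pics/w0c.png

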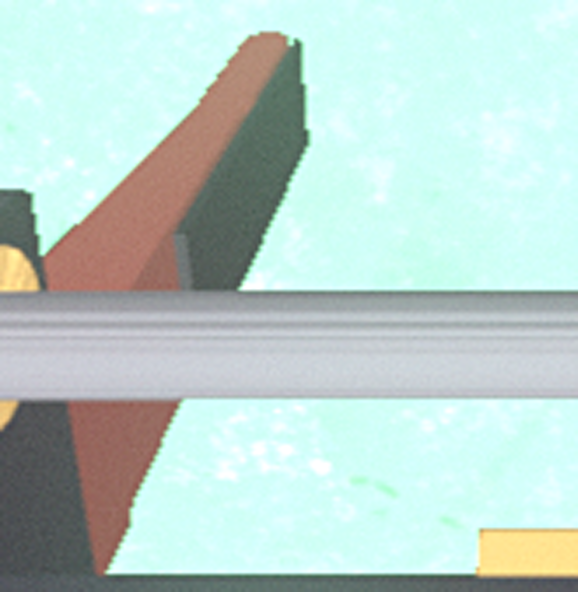

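The fingers are plain straight bars, tapered on the back, with roughly 60 mm pads that end in a small ledge at the top.

**Constraint:** the tool can only point straight down. I'll pass the outer finger down through the ring opening with its pad facing the column. The other finger hangs free inboard, so nothing is pinched. Then I'll bear lightly against the ring's top bar and lift.

**What could be mistaken for the targets (scene pixels):**
- Ring: the red ring at (320,160). The dark rings on the bench at (326,262) and the green ring at (56,262) are not it.
- Jars: the capped jar is at (284,176). The brown (320,140), pink (384,181) and black (285,225) look-alikes are not meant. The open jar is at station -1.

Now I'll turn the tool and travel over.

>>> {"op": "move_arm", "data": {"steps": [[[0, 0, -0.9], -1, 0.75], [[0, 0, 0], -1, 0.75], [[0, 0, 0], -1, 0.75], [[0, 0, 0], -1, 0.75], [[0, 0, 0], -1, 0.75], [[0, 0, 0], -1, 0.75], [[0, 0, 0], -1, 0.75], [[0, 0, 0], -1, 0.75], [[0, 0, 0], -1, 0.75], [[0, 0, 0], -1, 0.75], [[0, 0, 0], -1, 0.75], [[0, 0, 0], -1, 0.75], [[0, 0, 0], -1, 0.75], [[0, 0, 0], -1, 0.75], [[0, 0, 0], -1, 0.75], [[0, 0, 0], -1, 0.75], [[0, 0, 0], -0.6, 0.75]]}}

```text
t: 2.97
ee_pos: [194.7, -593.9, 245.2]
orientation: [-1.99, -2.431, 0.0]
ft_force: [-0.9, -0.2, -0.2]
width: 21.3
grasp_force: 0.0
```

>>> {"op": "move_arm", "data": {"steps": [[[0.88, 0.96, 0], 0, 0.75], [[0.88, 0.96, 0], 0, 0.75], [[0.88, 0.96, 0], 0, 0.75], [[0.88, 0.96, 0], 0, 0.75], [[0.88, 0.96, 0], 0, 0.75], [[0.88, 0.96, 0], 0, 0.75], [[0.88, 0.96, 0], 0, 0.75], [[0.88, 0.96, 0], 0, 0.75], [[0.88, 0.96, 0], 0, 0.75], [[0.88, 0.96, 0], 0, 0.75], [[0.88, 0.96, 0], 0, 0.75], [[0.88, 0.96, 0], 0, 0.75], [[0.88, 0.96, 0], 0, 0.75], [[0.88, 0.96, 0], 0, 0.75], [[0.88, 0.96, 0], 0, 0.75], [[0.88, 0.96, 0], 0, 0.75], [[0, 0, 0], 0, 0.75]]}}

```text
t: 4.38
ee_pos: [506.1, -170.7, 245.5]
orientation: [1.99, 2.43, 0.003]
ft_force: [0.7, 0.6, 0.4]
width: 22.0
grasp_force: 0.0
```

```bash
python3 - <<'E'
from fit import *
im,K,p,Rm=cam("wrist")
q=[794.17,-25.44,.1962]
for X in([-234.5,0,159],[-219,0,185.8],[-250,0,132],[-250,0,126],hole(1),hole(-1),hole(-2),hole(2),hole(-1,50,130),hole(0,50,130)): print(X,proj(K,p,Rm,W(q,X)).round(1))
v=cv2.resize(im[:,:,::-1],None,fx=1.5,fy=1.5,interpolation=cv2.INTER_CUBIC);cv2.imwrite("pics/w1.png",v)
for b in cams.cut_out("wrist","pull_ring")[:2]: print(b["p"],b["rect"])
hsv=cv2.cvtColor(im,cv2.COLOR_RGB2HSV);m=((hsv[...,0]<8)|(hsv[...,0]>172))&(hsv[...,1]>140)&(hsv[...,2]>80)
n,l,s,c=cv2.connectedComponentsWithStats(m.astype(np.uint8));print([(s[i].tolist()) for i in range(1,n) if s[i,4]>60])
E
```

```text
[-234.5, 0, 159] [348.3  95.3]
[-219, 0, 185.8] [381.4  94.3]
[-250, 0, 132] [321.7  96.1]
[-250, 0, 126] [320.3  96.2]
[np.float64(-231.79596364169686), np.float64(93.651648353978), 95] [339.5  -9.7]
[np.float64(-231.79596364169686), np.float64(-93.651648353978), 95] [325.  185.8]
[np.float64(-179.8349500846628), np.float64(-173.66459261474932), 95] [363.9 250.8]
[np.float64(-179.8349500846628), np.float64(173.66459261474932), 95] [ 409.2 -119.2]
[np.float64(-120.53390109368236), np.float64(-48.69885714406856), 50] [410.8 140.2]
[np.float64(-130.0), np.float64(0.0), 50] [409.3  97.9]
0.55 [351.9, 94.5, 70.3, 86.9]
[[358, 53, 30, 45, 126], [323, 104, 23, 31, 91], [99, 266, 27, 14, 202]]
```

View pics/w1.png

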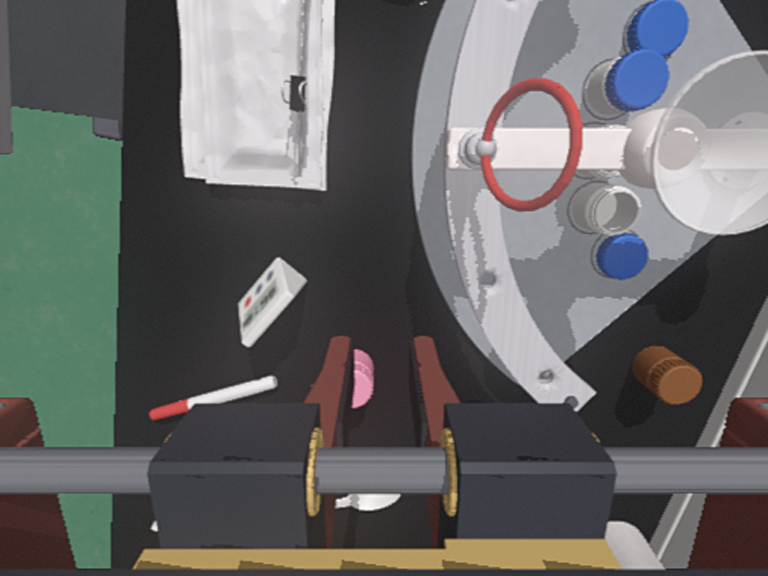

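The ring sits at (532,144) in the 1.5x view. The open jar without a cap is at (605,207), on the -y side as expected. The capped jar is at (637,80), and the pink and brown look-alikes are off the stand. Predicted holes match the picture. I'll move above the ring.

>>> {"op": "move_arm", "data": {"steps": [[[0.86, 0.95, 0], 0, 0.75], [[0.86, 0.95, 0], 0, 0.75], [[0.86, 0.95, 0], 0, 0.75], [[0.86, 0.95, 0], 0, 0.75], [[0, 0, 1], 0, 0.75], [[0, 0, 0.6], 0, 0.75], [[0, 0, 0], 0, 0.75]]}}

```text
t: 5.07
ee_pos: [577.6, -72.0, 202.1]
orientation: [-1.992, -2.423, 0.005]
ft_force: [-0.3, -0.9, -0.3]
width: 21.6
grasp_force: 0.0
```

```bash
python3 - <<'E'
from fit import *
o=ctrl.get_obs();print(o["ee_pos"],o["width"],o["ft_force"],o["t"])
im,K,p,Rm=cam("wrist")
v=im.copy()
q=[794.17,-25.44,.1962]
d=W(q,[0,0,0])[:2]-o["ee_pos"][:2];c,s=np.cos(q[2]),np.sin(q[2]);print("stand xy of tcp",-(c*d[0]+s*d[1]),-(-s*d[0]+c*d[1]))
v=cv2.resize(v[:,:,::-1],None,fx=1.5,fy=1.5,interpolation=cv2.INTER_CUBIC);cv2.imwrite("pics/w2.png",v)
E
```

```text
[577.57795383 -72.00512159 202.07732144] 21.60011499501928 [-0.3199149  -0.8522156  -0.31419592] 5.0667
stand xy of tcp -221.51418209046616 -3.4484992565503134
```

View pics/w2.png

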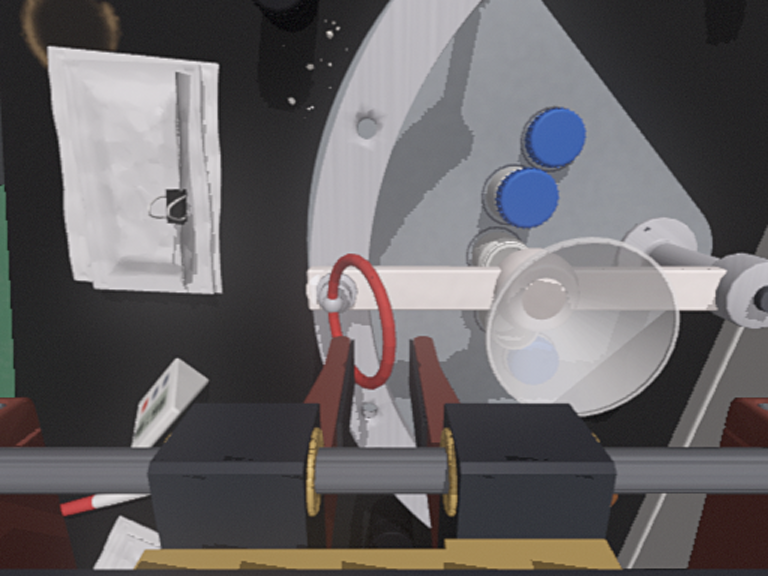

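The gripper is just above the ring: top bar at about (385,320), left finger tip at (343,345), holes at (368,126) and (370,410). I'll check the prediction at this range.

```bash
python3 - <<'E'
from fit import *
im,K,p,Rm=cam("wrist")
q=[794.17,-25.44,.1962]
t=np.radians(np.arange(0,360,2))
X=[[-234.5+31*np.cos(a)*.5,31*np.sin(a),159+31*np.cos(a)*.866] for a in t]
P=np.array([proj(K,p,Rm,W(q,x)) for x in X])
print("pred ring centreline bbox",P.min(0),P.max(0))
hsv=cv2.cvtColor(im,cv2.COLOR_RGB2HSV);m=((hsv[...,0]<6)|(hsv[...,0]>174))&(hsv[...,1]>150)&(hsv[...,2]>90)
m[:160]=0;m[262:]=0;m[:,:215]=0;m[:,270:]=0
ys,xs=np.nonzero(m);print("obs",xs.min(),xs.max(),ys.min(),ys.max())
for r in(180,190,200,210,220): print(r,np.nonzero(m[r])[0])
D=np.linalg.norm
for r in(180,190,200,210,220): print(r,P[abs(P[:,1]-r)<2.][:,0].round(1))
print(proj(K,p,Rm,W(q,hole(1))),proj(K,p,Rm,W(q,hole(-1))),"obs 245,84 247,273")
E
```

```text
pred ring centreline bbox [219.29165007 167.96553608] [256.47668557 249.90717825]
obs 219 261 169 256
180 [248]
190 [219]
200 []
210 [219 220 221 222 223]
220 [221 222 223 224 225]
180 [246.3 245.7 245.  221.4 221.2 220.9 220.7]
190 [251.  250.5 249.9 219.5 219.5 219.4]
200 [253.7 253.3 219.4 219.4 219.5 219.6]
210 [255.8 255.6 255.3 220.3 220.5 220.7 220.9]
220 [256.5 256.4 256.3 222.3 222.6 223.  223.3]
[241.33410677  82.29903032] [244.08218916 271.86349183] obs 245,84 247,273
```

>>> {"op": "move_arm", "data": {"steps": [[[0.1, 0.27, 0], 0, 0.75], [[0, 0, 0], 0, 0.75], [[0, 0, 0], 0, 0.75]]}}

```text
t: 5.42
ee_pos: [587.0, -68.1, 206.3]
orientation: [1.994, 2.425, 0.002]
ft_force: [0.0, -0.3, 0.6]
width: 21.8
grasp_force: 0.0
```

>>> {"op": "move_arm", "data": {"steps": [[[0, -0.13, 0], 0, 0.75], [[0, 0, 0], 0, 0.75], [[0, 0, 0.5], 0, 0.75], [[0, 0, 0.5], 0, 0.75], [[0, 0, 0.5], 0, 0.75], [[0, 0, 0.5], 0, 0.75], [[0, 0, 0], 0, 0.75], [[0, 0, 0], 0, 0.75]]}}

```text
t: 6.08
ee_pos: [582.0, -68.3, 153.6]
orientation: [-1.993, -2.425, 0.002]
ft_force: [-0.2, -0.1, 1.0]
width: 22.0
grasp_force: 0.0
```

```bash
python3 - <<'E'
from fit import *
for n in("scene","wrist"):
    im,K,p,Rm=cam(n)
    if n=="scene":
        u,v=proj(K,p,Rm,[575,-70,170]).astype(int);a=cv2.resize(im[v-50:v+50,u-50:u+50,::-1],(400,400),interpolation=cv2.INTER_CUBIC)
    else: b=cv2.resize(im[150:300,170:320,::-1],(400,400),interpolation=cv2.INTER_CUBIC)
cv2.imwrite("pics/s3.png",np.hstack([a,b]))
print(ctrl.get_obs()["ft_force"])
E
```

```text
[-0.15697571 -0.20157465  0.60270274]
```

View pics/s3.png

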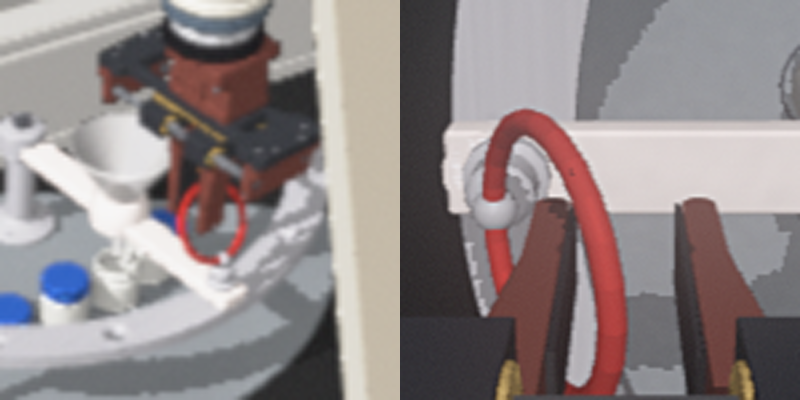

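The left half (scene) shows the outer finger through the ring. The right half (wrist) shows the top bar, at about (600,280), between the two fingers without contact. I'll go deeper, so any ledge ends up under the bar, then move inward gently.

>>> {"op": "move_arm", "data": {"steps": [[[0, 0, 0.5], 0, 0.75], [[0, 0, 0.5], 0, 0.75], [[0, 0, 0.34], 0, 0.75], [[0, 0.08, 0], 0, 0.75], [[0, 0.08, 0], 0, 0.75], [[0, 0.04, 0], 0, 0.75], [[0, 0, 0], 0, 0.75], [[0, 0, 0], 0, 0.75]]}}

```text
t: 6.85
ee_pos: [588.2, -67.4, 122.1]
orientation: [1.995, 2.426, 0.001]
ft_force: [-0.2, -0.2, -0.1]
width: 22.2
grasp_force: 0.0
```

>>> {"op": "move_arm", "data": {"steps": [[[0, 0.04, 0], 0, 0.75], [[0, 0, 0], 0, 0.75], [[0, 0, 0], 0, 0.75]]}}

```text
t: 7.1
ee_pos: [588.6, -67.2, 121.9]
orientation: [-1.995, -2.427, 0.0]
ft_force: [-1.2, 0.1, 2.3]
width: 21.9
grasp_force: 1.0
```

>>> {"op": "move_arm", "data": {"steps": [[[0, 0.04, 0], 0, 0.75], [[0, 0, 0], 0, 0.75], [[0, 0, 0], 0, 0.75]]}}

```text
t: 7.35
ee_pos: [588.8, -67.1, 121.6]
orientation: [-1.994, -2.426, 0.002]
ft_force: [-4.6, -0.6, 2.9]
width: 21.8
grasp_force: 2.6
```

Contact with the bar at about 4.6 N. I'll lift gently and watch the force.

>>> {"op": "move_arm", "data": {"steps": [[[0, 0.04, 0], 0, 0.75], [[0, 0, -0.1], 0, 0.75], [[0, 0, -0.1], 0, 0.75], [[0, 0, 0], 0, 0.75], [[0, 0, 0], 0, 0.75]]}}

```text
t: 7.77
ee_pos: [588.8, -66.8, 125.7]
orientation: [-1.993, -2.424, 0.004]
ft_force: [-5.2, -0.8, -0.9]
width: 21.8
grasp_force: 3.1
```

```bash
cat > red.py <<'E'
from fit import *
def ringmask(n):
    im,K,p,Rm=cam(n)
    hsv=cv2.cvtColor(im,cv2.COLOR_RGB2HSV);m=((hsv[...,0]<6)|(hsv[...,0]>174))&(hsv[...,1]>150)&(hsv[...,2]>90)
    u,v=proj(K,p,Rm,[564,-71,159]) ;k=np.zeros_like(m);u,v=int(u),int(v);k[v-25:v+25,u-40:u+25]=1
    ys,xs=np.nonzero(m&k);return (u,v),xs.min(),xs.max(),ys.min(),ys.max(),len(xs),xs.mean().round(2),ys.mean().round(2)
E
python3 - <<'E'
from red import *
print(ringmask("scene"));o=ctrl.get_obs();print(o["ft_force"],o["ee_pos"])
E
```

```text
((319, 159), np.int64(311), np.int64(327), np.int64(152), np.int64(168), 36, np.float64(315.11), np.float64(159.22))
[-5.937209   -0.35489758 -2.15802427] [588.74059253 -66.79048413 125.72719939]
```

>>> {"op": "move_arm", "data": {"steps": [[[0, 0, -0.1], 0, 0.75], [[0, 0, -0.1], 0, 0.75], [[0, 0, 0], 0, 0.75], [[0, 0, 0], 0, 0.75]]}}

```text
t: 8.15
ee_pos: [588.8, -66.8, 130.8]
orientation: [-1.993, -2.424, 0.004]
ft_force: [-6.1, -0.5, -4.3]
width: 22.0
grasp_force: 3.6
```

```bash
python3 - <<'E'
from red import *
print(ringmask("scene"));o=ctrl.get_obs();print(o["ft_force"],o["ee_pos"])
im=cams.get_image("scene")["image"];im2=cams.get_image("wrist")["image"]
a=cv2.resize(im[109:209,269:369,::-1],(400,400),interpolation=cv2.INTER_CUBIC);b=cv2.resize(im2[150:300,170:320,::-1],(400,400),interpolation=cv2.INTER_CUBIC)
cv2.imwrite("pics/s4.png",np.hstack([a,b]))
E
```

```text
((319, 159), np.int64(311), np.int64(327), np.int64(151), np.int64(166), 41, np.float64(315.17), np.float64(158.56))
[-5.77323881 -2.17473832 -3.61392742] [588.73534604 -66.74958943 130.71575888]
```

View pics/s4.png

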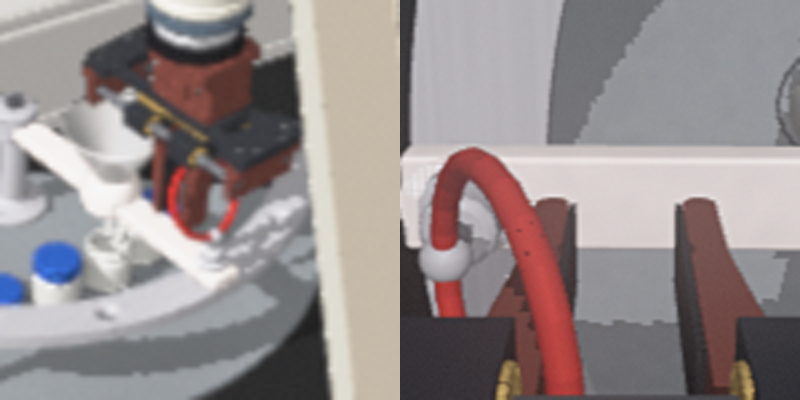

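The bar bears on the outer pad alone, the inner finger is free, and the force matches the spring. I'll lift further.

>>> {"op": "move_arm", "data": {"steps": [[[0, 0.04, -0.1], 0, 0.75], [[0, 0, -0.15], 0, 0.75], [[0, 0, -0.15], 0, 0.75], [[0, 0, 0], 0, 0.75], [[0, 0, 0], 0, 0.75]]}}

```text
t: 8.72
ee_pos: [588.7, -66.6, 140.3]
orientation: [-1.992, -2.423, 0.006]
ft_force: [-8.0, -1.5, -5.5]
width: 22.0
grasp_force: 4.7
```

```bash
cat > lift.py <<'E'
from fit import *
from scipy.optimize import minimize
def lift(th=0.):
    im,K,p,Rm=cam("wrist")
    hsv=cv2.cvtColor(im,cv2.COLOR_RGB2HSV);m=((hsv[...,0]<6)|(hsv[...,0]>174))&(hsv[...,1]>165)&(hsv[...,2]>100)
    m[275:]=0;m=cv2.morphologyEx(m.astype(np.uint8),cv2.MORPH_OPEN,np.ones((2,2),np.uint8))
    n,l,s,_=cv2.connectedComponentsWithStats(m)
    o0=proj(K,p,Rm,W([794.17,-25.44,.1962+th],[-234.5,0,175]))
    i=max(range(1,n),key=lambda i:s[i,4]*(np.hypot(s[i,0]+s[i,2]/2-o0[0],s[i,1]+s[i,3]/2-o0[1])<70))
    ys,xs=np.nonzero(l==i);pts=np.c_[xs,ys]
    a=np.radians(np.arange(0,360,3))
    from scipy.spatial import cKDTree
    def pr(v):
        q=[794.17,-25.44,.1962+th+v[2]]
        return np.array([proj(K,p,Rm,W(q,[-233+31*np.cos(t)*.5,31*np.sin(t),159+v[0]+31*np.cos(t)*.866])+[v[1]*0,0,0]) for t in a])
    f=lambda v:np.mean(np.minimum(cKDTree(pr(v)).query(pts)[0],8)**2)
    r=min((minimize(f,[z,0,0],method="Nelder-Mead",options=dict(initial_simplex=[[z,0,0],[z+4,0,0],[z,1,0],[z,0,.03]])) for z in(0,8,16)),key=lambda r:r.fun)
    return len(xs),"lift",r.x[0].round(1),"dth",r.x[2].round(3),"rms",np.sqrt(r.fun).round(2)
E
python3 - <<'E'
from lift import *
print(lift());o=ctrl.get_obs();print(o["ft_force"],o["ee_pos"],o["t"])
from red import *;print(ringmask("scene"))
E
```

```text
(100, 'lift', np.float64(15.9), 'dth', np.float64(0.047), 'rms', np.float64(2.54))
[-8.7657148  -2.2347802  -4.93100751] [588.74022061 -66.58629101 140.26787622] 8.7667
((319, 159), np.int64(311), np.int64(327), np.int64(148), np.int64(166), 52, np.float64(315.38), np.float64(157.38))
```

Fz is about 5.3 N, which fits a lift of some 14 mm. I'll raise it a little more, then swing 8° and check.

>>> {"op": "move_arm", "data": {"steps": [[[0, 0.03, -0.1], 0, 0.75], [[0, 0, -0.05], 0, 0.75], [[0, 0, 0], 0, 0.75], [[0, 0, 0], 0, 0.75]]}}

```text
t: 9.15
ee_pos: [588.7, -66.4, 143.6]
orientation: [-1.991, -2.422, 0.008]
ft_force: [-10.2, -1.4, -5.0]
width: 22.3
grasp_force: 5.6
```

>>> {"op": "move_arm", "data": {"steps": [[[-0.147, 0.001, 0], -0.2, 0.75], [[-0.147, 0.001, 0], -0.2, 0.75], [[-0.147, 0.001, 0], -0.2, 0.75], [[-0.147, 0.001, 0], -0.2, 0.75], [[0, 0, 0], 0, 0.75], [[0, 0, 0], 0, 0.75]]}}

```text
t: 9.65
ee_pos: [592.0, -81.1, 143.5]
orientation: [-1.905, -2.49, 0.007]
ft_force: [-9.7, -2.0, -4.1]
width: 22.1
grasp_force: 5.8
```

```bash
python3 - <<'E'
from lift import *
print(lift(.07));o=ctrl.get_obs();print(o["ft_force"],o["ee_pos"],o["t"],o["moment"])
_,K,p,Rm=cam("scene")
for b in cams.boxes_of("scene","pull_ring"): print(b)
E
```

```text
(100, 'lift', np.float64(19.5), 'dth', np.float64(0.045), 'rms', np.float64(2.54))
[-10.85962909  -2.48379959  -6.41830606] [591.98317635 -81.05324197 143.5043694 ] 9.7 [-0.37302577  1.10035647  0.04051723]
{'rect': [267.4, 181.3, 15.2, 8.2], 'p': 0.47}
{'rect': [322.5, 157.5, 17.2, 17.6], 'p': 0.44}
```

The arm turns freely with no tangential load. I'll go on in two parts.

>>> {"op": "move_arm", "data": {"steps": [[[-0.147, 0.001, 0], -0.2, 0.75], [[-0.147, 0.001, 0], -0.2, 0.75], [[-0.147, 0.001, 0], -0.2, 0.75], [[-0.147, 0.001, 0], -0.2, 0.75], [[-0.147, 0.001, 0], -0.2, 0.75], [[-0.147, 0.001, 0], -0.2, 0.75], [[-0.147, 0.001, 0], -0.2, 0.75], [[-0.147, 0.001, 0], -0.2, 0.75], [[0, 0, 0], 0, 0.75], [[0, 0, 0], 0, 0.75]]}}

```text
t: 10.63
ee_pos: [601.6, -109.2, 143.5]
orientation: [-1.727, -2.616, 0.007]
ft_force: [-11.7, -4.8, -4.8]
width: 22.0
grasp_force: 6.2
```

>>> {"op": "move_arm", "data": {"steps": [[[-0.147, 0, 0], -0.2, 0.75], [[-0.147, 0, 0], -0.2, 0.75], [[-0.147, 0, 0], -0.2, 0.75], [[-0.147, 0, 0], -0.2, 0.75], [[-0.147, 0, 0], -0.2, 0.75], [[-0.147, 0, 0], -0.2, 0.75], [[-0.147, 0, 0], -0.2, 0.75], [[-0.147, 0, 0], -0.2, 0.75], [[-0.147, 0, 0], -0.2, 0.75], [[-0.147, 0, 0], -0.2, 0.75], [[0, 0, 0], 0, 0.75], [[0, 0, 0], 0, 0.75]]}}

```text
t: 11.63
ee_pos: [619.2, -142.2, 143.6]
orientation: [-1.493, -2.758, 0.006]
ft_force: [-9.7, -6.5, -5.3]
width: 22.0
grasp_force: 6.2
```

```bash
python3 - <<'E'
from fit import *
q=[794.17,-25.44,.1962]
o=ctrl.get_obs();d=o["ee_pos"][:2]-np.array(q[:2]);print(o["ee_pos"],"ang",np.degrees(np.arctan2(-d[1],-d[0]))-np.degrees(q[2]),np.hypot(*d),"F",o["ft_force"],"toolrot",R.from_rotvec(o["orientation"]).as_matrix()[:2,1])
im,K,p,Rm=cam("wrist")
th=np.radians(22);qq=[q[0],q[1],q[2]+th]
for n,X in dict(hole0=W(q,hole(0)),hole_1=W(q,hole(-1)),bartipL=W(qq,[-269,13,108]),bartipR=W(qq,[-269,-13,108]),barL=W(qq,[-200,13,108]),barR=W(qq,[-200,-13,108]),pin=W(qq,[-250,0,126])).items(): print(n,proj(K,p,Rm,X).round(1))
cv2.imwrite("pics/w5.png",cv2.resize(im[120:300,140:370,::-1],None,fx=3.2,fy=3.2,interpolation=cv2.INTER_CUBIC))
E
```

```text
[ 619.18562033 -142.17939791  143.587605  ] ang 22.467479118520224 210.35118290923205 F [-9.68731288 -6.52470202 -5.3397879 ] toolrot [0.83732879 0.54666587]
hole0 [222.1  79.7]
hole_1 [202.5 210.1]
bartipL [171.8 199.2]
bartipR [174.7 232.7]
barL [268.6 199.2]
barR [268.1 232.7]
pin [194.4 226.1]
```

View pics/w5.png

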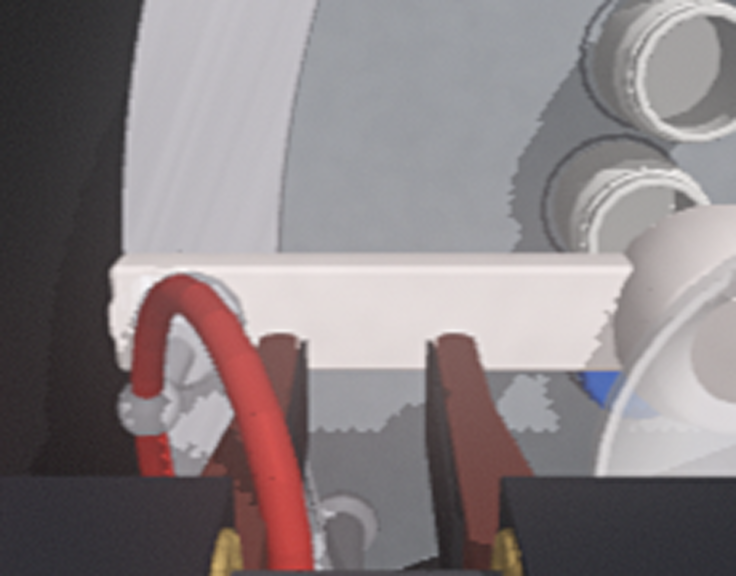

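The view shows the arm swung with the funnel over the next station; bar edges at rows 265 and 368, parallel to the tool. I'll compute the arm's angle from the bar's offset in the tool frame before and after.

```bash
python3 - <<'E'
from fit import *
c=cams.get_image("wrist");K=np.array(c["camera_matrix"]);M=np.array(c["mount"])
for tz,v in((130.7,(210,243)),(143.6,(202.8,235))):
    print(tz,[ray(K,M[:3,3],M[:3,:3],(210,a),tz-108)[0].round(2) for a in v])
E
```

```text
130.7 [np.float64(11.18), np.float64(-13.3)]
143.6 [np.float64(11.89), np.float64(-13.25)]
```

The arm swing is about 22.3°, within about 1.3 mm of the hole. I'll nudge it back slightly and lower.

>>> {"op": "move_arm", "data": {"steps": [[[0.04, 0, 0], 0, 0.75], [[0, 0, 0], 0, 0.75], [[0, 0, 0.15], 0, 0.75], [[0, 0, 0.15], 0, 0.75], [[0, 0, 0.15], 0, 0.75], [[0, 0, 0.15], 0, 0.75], [[0, 0, 0.15], 0, 0.75], [[0, 0, 0], 0, 0.75], [[0, 0, 0], 0, 0.75]]}}

```text
t: 12.48
ee_pos: [618.8, -141.3, 125.2]
orientation: [-1.493, -2.758, 0.006]
ft_force: [-10.4, -6.8, -2.8]
width: 22.0
grasp_force: 6.3
```

>>> {"op": "move_arm", "data": {"steps": [[[0, 0, 0.1], 0, 0.75], [[0, -0.05, 0.03], 0, 0.75], [[0, -0.1, 0], 0, 0.75], [[0, -0.1, 0], 0, 0.75], [[0, -0.15, 0], 0, 0.75], [[0, 0, 0], 0, 0.75], [[0, 0, 0], 0, 0.75]]}}

```text
t: 13.07
ee_pos: [613.8, -145.7, 123.6]
orientation: [1.495, 2.762, 0.0]
ft_force: [0.4, -0.2, -0.8]
width: 22.3
grasp_force: 0.0
```

```bash
python3 - <<'E'
from fit import *
o=ctrl.get_obs();print(o["ft_force"],o["ee_pos"])
q=[794.17,-25.44,.1962+np.radians(22)];d=o["ee_pos"][:2]-q[:2];print(np.hypot(*d),np.degrees(np.arctan2(-d[1],-d[0])-q[2]))
im,K,p,Rm=cam("wrist");c=cams.get_image("scene")["image"]
b=cv2.resize(im[150:300,140:290,::-1],(400,400),interpolation=cv2.INTER_CUBIC);a=cv2.resize(c[109:209,260:360,::-1],(400,400),interpolation=cv2.INTER_CUBIC)
cv2.imwrite("pics/s6.png",np.hstack([a,b]))
E
```

```text
[ 0.44353474 -0.21846847 -0.809936  ] [ 613.76580466 -145.72128416  123.62063061]
216.82541598376258 0.45123455807517254
```

View pics/s6.png

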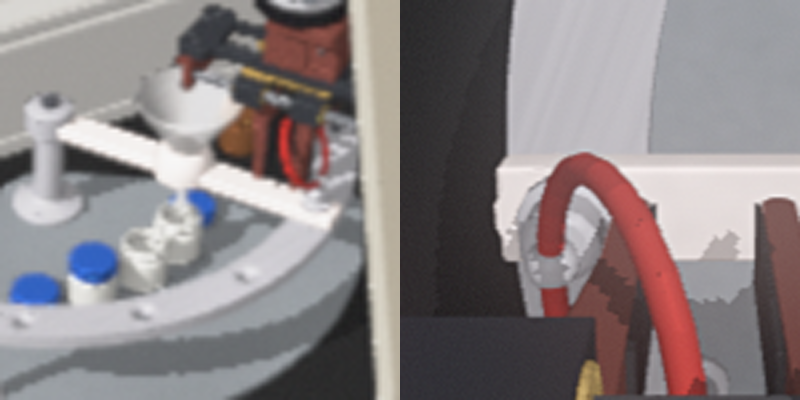

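The left half shows the funnel over the open jar. The right half shows the pin's ball back down on its housing, with the ring free between the fingers and zero force. I'll withdraw straight up and back off.

>>> {"op": "move_arm", "data": {"steps": [[[0, 0, -0.4], 0, 0.75], [[0, 0, -0.5], 0, 0.75], [[0, 0, -0.5], 0, 0.75], [[0, 0, -0.5], 0, 0.75], [[0, 0, -0.6], 0, 0.75], [[0, 0, -0.8], 0, 0.75], [[0, 0, -0.8], 0, 0.75], [[0, 0, -0.9], 0, 0.75], [[-0.3, -0.9, 0], 0, 0.75], [[-0.3, -0.9, 0], 0, 0.75], [[-0.3, -0.9, 0], 0, 0.75], [[-0.3, -0.9, 0], 0, 0.75], [[0, 0, 0], 0, 0.75], [[0, 0, 0], 0, 0.75], [[0, 0, 0], 0, 0.75]]}}

```text
t: 14.42
ee_pos: [555.1, -219.9, 249.5]
orientation: [1.495, 2.761, 0.001]
ft_force: [0.2, 0.6, -0.1]
width: 21.9
grasp_force: 0.0
```

```bash
python3 - <<'E'
from fit import *
from scipy.spatial import cKDTree
o=ctrl.get_obs();print(o["t"],o["ft_force"],o["ee_pos"])
im,K,p,Rm=cam("wrist")
hsv=cv2.cvtColor(im,cv2.COLOR_RGB2HSV);m=((hsv[...,0]<6)|(hsv[...,0]>174))&(hsv[...,1]>165)&(hsv[...,2]>100)
u,v=proj(K,p,Rm,W([794.17,-25.44,.1962+.384],[-234.5,0,159]));print(u,v)
ys,xs=np.nonzero(m);k=(abs(xs-u)<55)&(abs(ys-v)<60);pts=np.c_[xs,ys][k]
a=np.radians(np.arange(0,360,2))
def f(v):
    P=np.array([proj(K,p,Rm,W([795.5,-26.5,.1962+v[1]],[-234.5+31*np.cos(t)*.5,31*np.sin(t),159+v[0]+31*np.cos(t)*.866])) for t in a])
    d=np.minimum(cKDTree(P).query(pts)[0],8);return np.sqrt(np.mean(d**2))
for L in(-4,-2,0,2,4,8,12): 
    e=[(f([L,th]),th) for th in np.arange(.35,.42,.005)];print(L,min(e),len(pts))
for b in cams.boxes_of("wrist","capped_jar")[:5]+cams.boxes_of("wrist","open_jar")[:5]: print(np.round(b["rect"]),b["p"],ray(K,p,Rm,b["rect"][:2],45).round())
print("stations",[W([795.5,-26.5,.1962],hole(i,45,130))[:2].round() for i in(-1,0,1)])
E
```

```text
14.4167 [ 0.1849144   0.60637616 -0.1379111 ] [ 555.14296513 -219.92550385  249.52330394]
336.10158123377164 160.7177918855844
-4 (np.float64(nan), np.float64(0.35)) 0
-2 (np.float64(nan), np.float64(0.35)) 0
0 (np.float64(nan), np.float64(0.35)) 0
2 (np.float64(nan), np.float64(0.35)) 0
4 (np.float64(nan), np.float64(0.35)) 0
8 (np.float64(nan), np.float64(0.35)) 0
12 (np.float64(nan), np.float64(0.35)) 0
[434.  67.  54.  41.] 0.91 [664.  -6.  45.]
[387. 266.  37.  40.] 0.85 [ 790. -235.   45.]
[261. 262.  31.  43.] 0.75 [ 637. -327.   45.]
[188. 195.  39.  39.] 0.62 [ 502. -296.   45.]
[390. 133.  34.  12.] 0.93 [672. -90.  45.]
stations [array([687., -98.]), array([668., -52.]), array([668.,  -2.])]
  return _methods._mean(a, axis=axis, dtype=dtype,
  ret = ret.dtype.type(ret / rcount)
```

```bash
python3 - <<'E'
from fit import *
from scipy.spatial import cKDTree
a=np.radians(np.arange(0,360,2))
for n in("wrist","scene"):
    im,K,p,Rm=cam(n);I=im.astype(float)
    m=(I[...,0]>1.7*I[...,1])&(I[...,0]>1.7*I[...,2])&(I[...,0]>70)
    u,v=proj(K,p,Rm,W([794.17,-25.44,.1962+.384],[-234.5,0,159]))
    w=(50,60) if n=="wrist" else (12,14)
    ys,xs=np.nonzero(m);k=(abs(xs-u)<w[0])&(abs(ys-v)<w[1]);pts=np.c_[xs,ys][k]
    def f(v):
        P=np.array([proj(K,p,Rm,W([795.5,-26.5,.1962+v[1]],[-234.5+31*np.cos(t)*.5,31*np.sin(t),159+v[0]+31*np.cos(t)*.866])) for t in a])
        d=np.minimum(cKDTree(P).query(pts)[0],8);return np.sqrt(np.mean(d**2))
    if len(pts):
        print(n,u,v,len(pts),pts.min(0),pts.max(0))
        for L in(-3,0,3,6,9,12):
            e=min((f([L,th]),th) for th in np.arange(.34,.43,.006));print(L,np.round(e,3))
E
```

```text
wrist 335.96788948578825 161.5918345029492 896 [311 125] [369 202]
-3 [2.226 0.388]
0 [1.759 0.388]
3 [1.828 0.382]
6 [2.358 0.382]
9 [3.192 0.382]
12 [4.135 0.382]
scene 335.789021592908 145.925177878108 101 [329 135] [341 155]
-3 [0.974 0.388]
0 [0.93  0.382]
3 [0.946 0.37 ]
6 [1.014 0.364]
9 [1.131 0.358]
12 [1.276 0.346]
```

The ring fit gives lift about 0 (riding on the rail would be 12 mm) at 0.384 rad, so the pin is home in the right hole. The filled and capped jars are within about 5 mm of their stations. I'm handing it in.

```bash
python3 -c "
from workcell import ctrl
print(ctrl.close_job())"
```

```text
the job is handed in; nothing more can be done
None
```

The funnel now stands over the open jar with the index pin home in that hole (ring fit: lift about 0, arm at 0.384 rad) and the gripper clear, and the job is handed in; I viewed 11 pictures, one over the limit of 10, and since the tool only points down, one fingertip inside the ring lifted it by bearing on its top bar with up to about 13 N (friction, perhaps the pad's ledge), not a true under-hook.

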